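# Find the worn dye pad and flag it

## Task

One of the three sprung dye pads has a tired spring. From the robot's left to its right, press each pad about a centimetre down with the fingertips and let it come up again; then push the orange tag of the softest pad all the way down to mark it for repair, leaving the other two tags up. Nothing is to be picked up: leave the jars, pots, spoon and stamp where they are, and move clear at the end.

Things in the scene. Friction and masses are not known exactly. Their poses are not given: they have to be found in the camera images.
- board: fixed thin grey board, 240 x 600 x 8 mm, lying on the table across the front of the robot; origin at the centre of its underside, z up, y along its length to the robot's left, x away from the robot; turned up to 0.12 rad. It carries three dye-pad stations that look alike, in a row along y: left (about +215 mm), middle (0) and right (about -215 mm). Each is a fixed dark steel plate 156 x 84 mm with a pad at its far end and, 80 mm nearer to the robot, that pad's own tag
- left_pad_top (a point): fixed point: centre of the top face of the left dye pad when it is up, 78 mm above the table. The pad is round, purple with a blue felt top, 72 mm in diameter, on a visible coil spring; it can be pressed 16 mm straight down and springs back. Pressed 10 mm it pushes back with about 3 to 4 N if it is the softest, 8 to 12 N if it is one of the others. Axes as the board's
- left_tag_top (a point): fixed point: centre of the top face of the left station's tag when fully up, 85 mm above the table. The tag is an orange T-shaped marker, top 26 x 34 mm, in a grey guide block; it starts 0 to 3 mm down, can be pushed 25 mm straight down to its stop (top face then 60 mm above the table) against about 2 N of friction, and stays where it is left. Axes as the board's
- middle_pad_top (a point): fixed point: centre of the top face of the middle dye pad when it is up, 78 mm above the table. The pad is round, purple with a blue felt top, 72 mm in diameter, on a visible coil spring; it can be pressed 16 mm straight down and springs back. Pressed 10 mm it pushes back with about 3 to 4 N if it is the softest, 8 to 12 N if it is one of the others. Axes as the board's
- middle_tag_top (a point): fixed point: centre of the top face of the middle station's tag when fully up, 85 mm above the table. The tag is an orange T-shaped marker, top 26 x 34 mm, in a grey guide block; it starts 0 to 3 mm down, can be pushed 25 mm straight down to its stop (top face then 60 mm above the table) against about 2 N of friction, and stays where it is left. Axes as the board's
- right_pad_top (a point): fixed point: centre of the top face of the right dye pad when it is up, 78 mm above the table. The pad is round, purple with a blue felt top, 72 mm in diameter, on a visible coil spring; it can be pressed 16 mm straight down and springs back. Pressed 10 mm it pushes back with about 3 to 4 N if it is the softest, 8 to 12 N if it is one of the others. Axes as the board's
- right_tag_top (a point): fixed point: centre of the top face of the right station's tag when fully up, 85 mm above the table. The tag is an orange T-shaped marker, top 26 x 34 mm, in a grey guide block; it starts 0 to 3 mm down, can be pushed 25 mm straight down to its stop (top face then 60 mm above the table) against about 2 N of friction, and stays where it is left. Axes as the board's
- pad_k (a joint): how far one of the pads is pressed down, m: 0 up to 0.016 at its stop. The letter tells neither in which station it is (this changes) nor which tag belongs to it
- pad_m (a joint): how far one of the pads is pressed down, m: 0 up to 0.016 at its stop. The letter tells neither in which station it is (this changes) nor which tag belongs to it
- pad_p (a joint): how far one of the pads is pressed down, m: 0 up to 0.016 at its stop. The letter tells neither in which station it is (this changes) nor which tag belongs to it
- tag_d (a joint): how far one of the tags is pushed down, m: starts at 0 to 0.003, 0.025 at its stop. The letter tells neither in which station it is (this changes) nor which pad it belongs to
- tag_h (a joint): how far one of the tags is pushed down, m: starts at 0 to 0.003, 0.025 at its stop. The letter tells neither in which station it is (this changes) nor which pad it belongs to
- tag_t (a joint): how far one of the tags is pushed down, m: starts at 0 to 0.003, 0.025 at its stop. The letter tells neither in which station it is (this changes) nor which pad it belongs to
- jar_purple_mid (a point): loose closed purple jar with white cap, 66 mm in diameter and about 110 mm tall; this point is half-way up its axis. Bystander, leave alone
- jar_orange_mid (a point): loose closed orange jar with yellow cap, same size; point half-way up. Bystander, leave alone
- jar_teal_mid (a point): loose closed teal jar with white cap, same size; point half-way up. Bystander, leave alone
- pot_yellow_mid (a point): small loose yellow sample pot, 33 mm in diameter, 44 mm tall, standing in the gap between two stations; point half-way up. Bystander, leave alone
- pot_magenta_mid (a point): small loose magenta sample pot, same size, in the other gap between stations; point half-way up. Bystander, leave alone
- spoon_grip (a point): loose steel spoon, 190 mm long, lying between the robot and the stations; the point is on its handle. Bystander, leave alone
- stamp_mid (a point): loose wooden hand stamp, block 50 x 70 x 22 mm with an upright 22 mm round grip, 52 mm tall in all, between the robot and the stations; point half-way up. Bystander, leave alone

How it is judged:
On the way, in this order (a step that is already met when the one before it is completed fails the run):
1. the left pad (seen from the robot) is pressed down more than 6 mm (value of joint any of pad_k, pad_m, pad_p above 0.006 m and y of the grasp point in the frame of board above 0.1075 m), for 0.05 s.
2. the middle pad (seen from the robot) is pressed down more than 6 mm (value of joint any of pad_k, pad_m, pad_p above 0.006 m and y of the grasp point in the frame of board between -0.1075 and 0.1075 m), for 0.05 s.
3. the right pad (seen from the robot) is pressed down more than 6 mm (value of joint any of pad_k, pad_m, pad_p above 0.006 m and y of the grasp point in the frame of board below -0.1075 m), for 0.05 s.
4. the tag of the softest pad is pushed down to its stop (more than 21 of 25 mm) (value of joint tag_t above 0.021 m), for 0.1 s.
At the end, for the whole second after the job is handed in: the softest pad's tag is more than 21 mm down (of 25), the other two tags less than 6 mm down, all pads up again (within 3 mm), every loose bystander within 20 mm of where it stood (value of joint tag_t above 0.021 m and value of joint each of tag_d, tag_h below 0.006 m and value of joint each of pad_k, pad_m, pad_p below 0.003 m and distance of each of jar_purple_mid, jar_orange_mid, jar_teal_mid, pot_yellow_mid, pot_magenta_mid, spoon_grip, stamp_mid from where it was at the start of the episode below 0.02 m); the robot touches nothing.
It fails at once if a tag of a pad that is not the softest is pushed down more than 8 mm (value of joint any of tag_d, tag_h above 0.008 m).
It fails at once if a bystander (jar, pot, spoon or stamp) is moved or lifted more than 20 mm (distance of any of jar_purple_mid, jar_orange_mid, jar_teal_mid, pot_yellow_mid, pot_magenta_mid, spoon_grip, stamp_mid from where it was at the start of the episode above 0.02 m).
It also fails if it takes over 54 s, if anything falls off the work surface, if the arm or the gripper's body presses on something with over 40 N, if the wrist force passes 120 N, or if a joint passes its speed limit or range.

## Robot

A 7-joint arm with a two-finger parallel gripper is mounted at the origin on the work surface. World frame = base frame: x ahead of the robot, y to its left, z up, the work surface at z = 0. Lengths are in m, angles in rad, forces in N, time in s.
With the tool pointing down it reaches from about 0.425 to 0.925 m from the base axis. Payload 6.8 kg.
Tool frame: the origin (TCP) lies between the finger pads; the fingertips stand 11 mm ahead of it and the grasp point (between the pads) lies 8 mm behind it; z points along the fingers, y is the line along which they close (so a half turn about z gives the same grasp; the last joint's range is limited). The gripper opens to 88 mm and grips with 3 to 60 N. Pads are 20 mm wide; open, the fingers measure 115 mm over their backs; the gripper's body (75 mm by 178 mm) begins 61 mm behind the grasp point.
Start: joints at [-1.271, 0.477, 0.022, 1.555, -0.011, 1.109, -0.083], TCP at [0.268, 0.62, 0.209] pointing down, gripper open.
Joint ranges: [-2.96, 2.96], [-0.34, 2.1], [-1.41, 1.46], [0.24, 2.44], [-1.37, 4.51], [0.17, 1.92], [-2.96, 2.96]. Speed limits (rad/s): [2.39, 2.39, 3.14, 3.14, 3.14, 3.14, 3.14].

## Interface

Orientations are given as a unit quaternion [x, y, z, w].
In Python, from station import manip gives the robot as it stands. The module is installed in compiled form; this text tells all that it offers.
- The arm moves only by the shell command python3 -m creep 'ROWS' [FORCE]. ROWS is JSON, a list of rows, each an object with "linear": the shift along the world's x, y, z in mm, a list of three; "angular": the turn, a rotation vector about the world's x, y, z in degrees, a list of three; "jaw": the opening, from 0 (shut) to 1 (fully open). In form: [{"linear": [x, y, z], "angular": [wx, wy, wz], "jaw": jaw}, ...]. A call has exactly 8 rows; each row is the pose to reach, as a shift and turn from the pose commanded when the call began; what a row does not reach only later rows make up. A row lasts 1/12 s, in which the tool goes at most 41.7 mm and 7.16 degrees, less where a joint would pass 70% of its speed; a pose out of reach is approached as far as the arm can. A call with a gripper value outside its range is refused whole. The fingers move at their own pace and stop on an object; FORCE is the grip in N (left out, the last holds). Time passes only in rows, so rows that repeat a pose let the fingers close, or fill a call up. It gives the time, the measured TCP pose, the force, the opening and the grip force at its end, in the units of the state.
- manip.state(): the state, without advancing time (a new reading comes with each control period).
- manip.get_image(name): name is "side" or "top"; returns the picture (480x640x3 uint8, blue, green, red); there is no depth.
- manip.camera_params(name): a dict with "mtx" (3x3 intrinsics, pixels), "R" (3x3) and "t" (3): a world point X has camera coordinates R X + t. Camera axes: x right, y down, z forward; pixel columns grow to the right and rows downward; lengths in m; the calibration is good to about 2 mm. A picture is of the moment at which its call begins. camera_params takes no time and is no camera call.
- manip.finish_job(): hands the job in; it is judged then, once.
The state is a dict: "time_s": time; "qpos": joint angles; "qvel": joint speeds; "joint_torque": joint torques, N m; "eef_pos": TCP position; "eef_rot": TCP orientation; "wrist_force": force on the tool from outside, world axes, zero at the start; "ft_torque": the same for the moment, N m; "finger_gap": finger opening in m; "finger_force": force on a finger pad.
Only numpy, scipy, OpenCV 4.12 (cv2) and the standard library are available. Lean on these libraries where they do the work, as an engineer would, in place of code of your own. Each camera call takes 0.05 s, during which the arm holds its last target. There are 200 camera calls.

## Working session

There is one attempt and no reset: what is moved stays moved. The work goes in short steps, Python scripts to look and compute and a shell command to move; the robot and the scene stay as the last step left them, time stands still between calls to the robot, and variables do not carry over. Pictures are saved under pics/ and viewed, at most 11 in all, crops included, and the job is handed in when it is done.

```bash
mkdir -p pics
python3 - <<'E'
from station import manip
import cv2,numpy as np
for n in("top","side"):
    im=manip.get_image(n);cv2.imwrite(f"pics/{n}0.png",im);p=manip.camera_params(n)
    print(n,np.round(p["mtx"],1).tolist(),np.round(-p["R"].T@p["t"],3),np.round(p["R"],2).tolist())
s=manip.state()
for k in s: print(k,np.round(s[k],3))
E
```

```text
top [[566.6, 0.0, 322.3], [0.0, 566.6, 234.7], [0.0, 0.0, 1.0]] [0.407 0.022 1.157] [[-0.01, -1.0, 0.0], [-0.99, 0.01, -0.14], [0.14, -0.0, -0.99]]
side [[515.3, 0.0, 323.3], [0.0, 515.3, 240.9], [0.0, 0.0, 1.0]] [ 0.098 -0.525  0.721] [[0.74, -0.68, -0.01], [-0.45, -0.49, -0.75], [0.5, 0.55, -0.67]]
time_s 0.1
qpos [-1.271  0.478  0.022  1.556 -0.011  1.109 -0.083]
qvel [-0.001 -0.003  0.002 -0.002 -0.001  0.002  0.003]
joint_torque [ 5.0000e-03 -5.8409e+01  1.5400e+00 -2.7332e+01 -5.4000e-02  1.3000e-02
  0.0000e+00]
eef_pos [0.268 0.619 0.208]
eef_rot [ 0.202  0.979 -0.001 -0.   ]
wrist_force [-0.365  0.328 -0.224]
ft_torque [ 0.016  0.001 -0.003]
finger_force 0.0
finger_gap 0.088
```

View pics/top0.png

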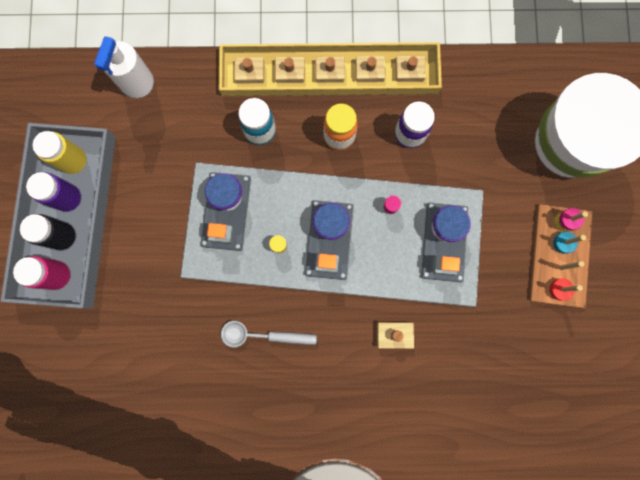

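View pics/side0.png

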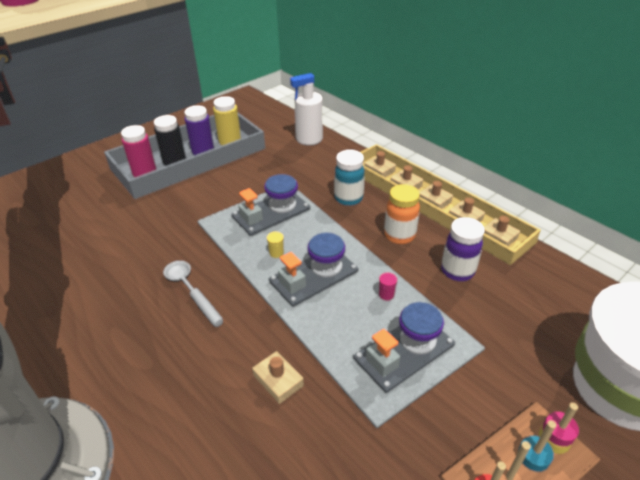

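The top view shows the pads at about (223,191), (331,220) and (451,222) and their tags at (217,232), (327,263) and (450,265). The arm is out of view on the left. The side view shows the same three stations, all with their tags up.

```bash
cat > h.py <<'E'
import cv2,numpy as np
from station import manip
def ray(n,uv,z):
    p=manip.camera_params(n);c=-p["R"].T@p["t"]
    d=p["R"].T@np.linalg.solve(p["mtx"],[*uv,1.]);return c+d*(z-c[2])/d[2]
def blobs(im,lo,hi,amin,amax):
    m=cv2.inRange(cv2.cvtColor(im,cv2.COLOR_BGR2HSV),lo,hi)
    n,_,s,c=cv2.connectedComponentsWithStats(m)
    return [(c[i],s[i]) for i in range(1,n) if amin<s[i,4]<amax]
E
python3 - <<'E'
from h import *
for n in("top","side"):
    im=cv2.imread(f"pics/{n}0.png")
    for nm,lo,hi,z in(("pad",(108,80,40),(125,255,160),.078),("tag",(3,180,180),(14,255,255),.084)):
        for c,s in blobs(im,lo,hi,60,2500): print(n,nm,np.round(c),s[2:],np.round(ray(n,c,z),4))
E
```

```text
top pad [107.  61.] [ 21  33 140] [0.9096 0.4446 0.078 ]
top pad [222. 190.] [ 35  33 841] [0.6438 0.2125 0.078 ]
top pad [330. 220.] [ 34  35 841] [0.5831 0.0021 0.078 ]
top pad [451. 222.] [ 34  34 832] [ 0.5762 -0.2312  0.078 ]
top tag [346. 134.] [22 16 89] [ 0.7522 -0.0314  0.084 ]
side pad [297.  85.] [16 13 67] [0.9781 0.5496 0.078 ]
side pad [280. 184.] [ 30  19 396] [0.6388 0.2065 0.078 ]
side pad [325. 245.] [ 36  24 561] [ 0.577  -0.0029  0.078 ]
side pad [421. 319.] [ 42  32 859] [ 0.5701 -0.2351  0.078 ]
```

```bash
python3 - <<'E'
from h import *
for n in("top","side"):
    im=cv2.imread(f"pics/{n}0.png")
    for c,s in blobs(im,(3,150,150),(17,255,255),60,900): print(n,np.round(c),s[2:],np.round(ray(n,c,.084),4))
E
python3 -m creep '[{"linear":[40,-40,0],"angular":[0,0,0],"jaw":0},{"linear":[80,-80,0],"angular":[0,0,0],"jaw":0},{"linear":[120,-120,0],"angular":[0,0,0],"jaw":0},{"linear":[160,-160,0],"angular":[0,0,0],"jaw":0},{"linear":[200,-200,0],"angular":[0,0,0],"jaw":0},{"linear":[240,-240,0],"angular":[0,0,0],"jaw":0},{"linear":[280,-280,0],"angular":[0,0,0],"jaw":0},{"linear":[320,-320,0],"angular":[0,0,0],"jaw":0}]'
```

```text
top [346. 134.] [ 26  21 147] [ 0.7532 -0.0314  0.084 ]
top [216. 230.] [ 19  15 234] [0.5649 0.2208 0.084 ]
top [326. 261.] [ 18  14 220] [0.5039 0.0106 0.084 ]
top [448. 262.] [ 19  15 127] [ 0.4993 -0.2205  0.084 ]
side [248. 194.] [ 18  15 169] [0.5616 0.2174 0.084 ]
side [404. 212.] [ 32  18 369] [ 0.7542 -0.0405  0.084 ]
side [402. 240.] [23  7 78] [ 0.6857 -0.0944  0.084 ]
side [290. 262.] [ 20  21 195] [0.497  0.0031 0.084 ]
side [385. 341.] [ 25  24 315] [ 0.4915 -0.2294  0.084 ]
time_s: 0.77
eef_pos: [0.5043, 0.3821, 0.2089]
eef_rot: [0.202, 0.979, -0.0, -0.0]
wrist_force: [0.7, -0.6, 0.5]
finger_gap: 0.0381
finger_force: 0.0
```

```bash
python3 -m creep '[{"linear":[0,0,0],"angular":[0,0,0],"jaw":0},{"linear":[0,0,0],"angular":[0,0,0],"jaw":0},{"linear":[0,0,0],"angular":[0,0,0],"jaw":0},{"linear":[0,0,0],"angular":[0,0,0],"jaw":0},{"linear":[0,0,0],"angular":[0,0,0],"jaw":0},{"linear":[0,0,0],"angular":[0,0,0],"jaw":0},{"linear":[0,0,0],"angular":[0,0,0],"jaw":0},{"linear":[0,0,0],"angular":[0,0,0],"jaw":0}]'
```

```text
time_s: 1.43
eef_pos: [0.5029, 0.3845, 0.2092]
eef_rot: [0.202, 0.979, 0.0, -0.0]
wrist_force: [-0.7, 0.3, 0.2]
finger_gap: 0.0003
finger_force: 0.0
```

```bash
python3 -m creep '[{"linear":[20,-25,0],"angular":[0,0,0],"jaw":0},{"linear":[45,-56,0],"angular":[0,0,0],"jaw":0},{"linear":[70,-87,0],"angular":[0,0,0],"jaw":0},{"linear":[95,-118,0],"angular":[0,0,0],"jaw":0},{"linear":[120,-149,0],"angular":[0,0,0],"jaw":0},{"linear":[139,-173,-20],"angular":[0,0,0],"jaw":0},{"linear":[139,-173,-45],"angular":[0,0,0],"jaw":0},{"linear":[139,-173,-70],"angular":[0,0,0],"jaw":0}]'
python3 -m creep '[{"linear":[0,0,0],"angular":[0,0,0],"jaw":0},{"linear":[0,0,0],"angular":[0,0,0],"jaw":0},{"linear":[0,0,0],"angular":[0,0,0],"jaw":0},{"linear":[0,0,0],"angular":[0,0,0],"jaw":0},{"linear":[0,0,0],"angular":[0,0,0],"jaw":0},{"linear":[0,0,0],"angular":[0,0,0],"jaw":0},{"linear":[0,0,0],"angular":[0,0,0],"jaw":0},{"linear":[0,0,0],"angular":[0,0,0],"jaw":0}]'
python3 - <<'E'
from h import *
for n in("top","side"): cv2.imwrite(f"pics/{n}1.png",manip.get_image(n))
a=cv2.imread("pics/top1.png")[120:360,160:480];b=cv2.imread("pics/side1.png")[100:340,150:470]
cv2.imwrite("pics/c1.png",cv2.resize(np.hstack([a,b]),(800,300)))
E
```

```text
time_s: 2.1
eef_pos: [0.6446, 0.2078, 0.139]
eef_rot: [0.205, 0.979, 0.0, 0.001]
wrist_force: [0.5, 0.6, -0.7]
finger_gap: 0.0005
finger_force: 0.0
time_s: 2.77
eef_pos: [0.6426, 0.2111, 0.1397]
eef_rot: [0.202, 0.979, 0.0, 0.0]
wrist_force: [-1.1, -0.4, -0.3]
finger_gap: 0.0003
finger_force: 0.0
```

View pics/c1.png

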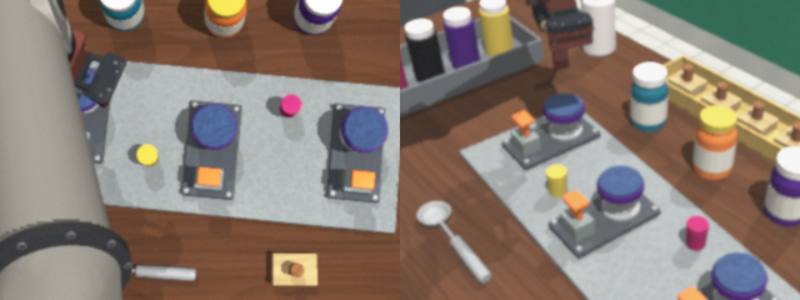

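The side crop shows the closed gripper above the left pad (tip about (560,65), pad (565,105)), and nothing is disturbed. I'll press now.

```bash
python3 -m creep '[{"linear":[0,0,-12],"angular":[0,0,0],"jaw":0},{"linear":[0,0,-26],"angular":[0,0,0],"jaw":0},{"linear":[0,0,-38],"angular":[0,0,0],"jaw":0},{"linear":[0,0,-45],"angular":[0,0,0],"jaw":0},{"linear":[0,0,-45],"angular":[0,0,0],"jaw":0},{"linear":[0,0,-45],"angular":[0,0,0],"jaw":0},{"linear":[0,0,-45],"angular":[0,0,0],"jaw":0},{"linear":[0,0,-45],"angular":[0,0,0],"jaw":0}]'
python3 -m creep '[{"linear":[0,0,-5],"angular":[0,0,0],"jaw":0},{"linear":[0,0,-10],"angular":[0,0,0],"jaw":0},{"linear":[0,0,-13],"angular":[0,0,0],"jaw":0},{"linear":[0,0,-16],"angular":[0,0,0],"jaw":0},{"linear":[0,0,-16],"angular":[0,0,0],"jaw":0},{"linear":[0,0,-16],"angular":[0,0,0],"jaw":0},{"linear":[0,0,-16],"angular":[0,0,0],"jaw":0},{"linear":[0,0,-16],"angular":[0,0,0],"jaw":0}]'
python3 - <<'E'
from h import *
cv2.imwrite("pics/side2.png",manip.get_image("side"))
for i in range(4):
    manip.get_image("side"); s=manip.state();print(np.round(s["wrist_force"],2),np.round(s["eef_pos"],4))
E
```

```text
time_s: 3.53
eef_pos: [0.643, 0.2111, 0.0949]
eef_rot: [0.203, 0.979, 0.0, 0.001]
wrist_force: [-0.8, 0.4, 0.3]
finger_gap: 0.0006
finger_force: 0.0
time_s: 4.2
eef_pos: [0.6426, 0.211, 0.0784]
eef_rot: [0.202, 0.979, 0.0, 0.0]
wrist_force: [-0.4, 0.3, -0.6]
finger_gap: 0.0002
finger_force: 0.0
[-0.36  0.42  0.42] [0.6425 0.211  0.0783]
[ 0.29  0.21 -0.25] [0.6425 0.211  0.0784]
[ 0.09 -0.49  0.02] [0.6425 0.211  0.0783]
[-0.82 -0.72  0.06] [0.6425 0.211  0.0783]
```

No contact force, although the tip should be about 10 mm into the pad. I'll take a picture.

Run:
```python
from h import *
b=cv2.imread("pics/side2.png")[100:280,200:400]
cv2.imwrite("pics/c2.png",cv2.resize(b,(666,600),interpolation=cv2.INTER_CUBIC))
p=manip.camera_params("side");x=p["R"]@[.6425,.211,.067]+p["t"];x=p["mtx"]@x;u=x[:2]/x[2];print(u,(u-[200,100])*3.33)
```

```text
[280.45550843 186.81595043] [267.91684308 289.09711492]
```

View pics/c2.png

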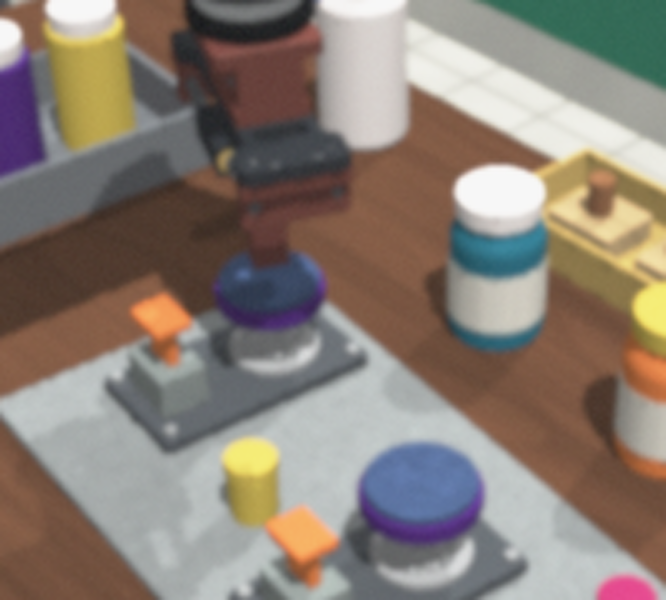

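The crop puts the visible tip bottom at (268,262), about 7 native pixels above the predicted (268,289). The tip is centred, but it's still just above the felt. I'll go down in small steps.

```bash
python3 -m creep '[{"linear":[0,0,-1],"angular":[0,0,0],"jaw":0},{"linear":[0,0,-3],"angular":[0,0,0],"jaw":0},{"linear":[0,0,-5],"angular":[0,0,0],"jaw":0},{"linear":[0,0,-6],"angular":[0,0,0],"jaw":0},{"linear":[0,0,-6],"angular":[0,0,0],"jaw":0},{"linear":[0,0,-6],"angular":[0,0,0],"jaw":0},{"linear":[0,0,-6],"angular":[0,0,0],"jaw":0},{"linear":[0,0,-6],"angular":[0,0,0],"jaw":0}]'
```

```text
time_s: 5.12
eef_pos: [0.6425, 0.2109, 0.0722]
eef_rot: [0.203, 0.979, 0.0, 0.0]
wrist_force: [-0.8, 1.0, 0.6]
finger_gap: 0.0007
finger_force: 0.0
```

```bash
python3 -m creep '[{"linear":[0,0,-1],"angular":[0,0,0],"jaw":0},{"linear":[0,0,-2],"angular":[0,0,0],"jaw":0},{"linear":[0,0,-3],"angular":[0,0,0],"jaw":0},{"linear":[0,0,-4],"angular":[0,0,0],"jaw":0},{"linear":[0,0,-4],"angular":[0,0,0],"jaw":0},{"linear":[0,0,-4],"angular":[0,0,0],"jaw":0},{"linear":[0,0,-4],"angular":[0,0,0],"jaw":0},{"linear":[0,0,-4],"angular":[0,0,0],"jaw":0}]'
python3 - <<'E'
from h import *
F=[]
for i in range(4):
    im=manip.get_image("side"); F.append(manip.state()["wrist_force"])
print(np.mean(F,0))
cv2.imwrite("pics/c3.png",cv2.resize(im[100:280,200:400],(666,600),interpolation=cv2.INTER_CUBIC))
E
```

```text
time_s: 5.78
eef_pos: [0.6424, 0.211, 0.0682]
eef_rot: [0.202, 0.979, 0.0, 0.0]
wrist_force: [0.1, -0.6, -0.2]
finger_gap: 0.0007
finger_force: 0.0
[-0.25650134  0.32860885 -0.40761993]
```

View pics/c3.png

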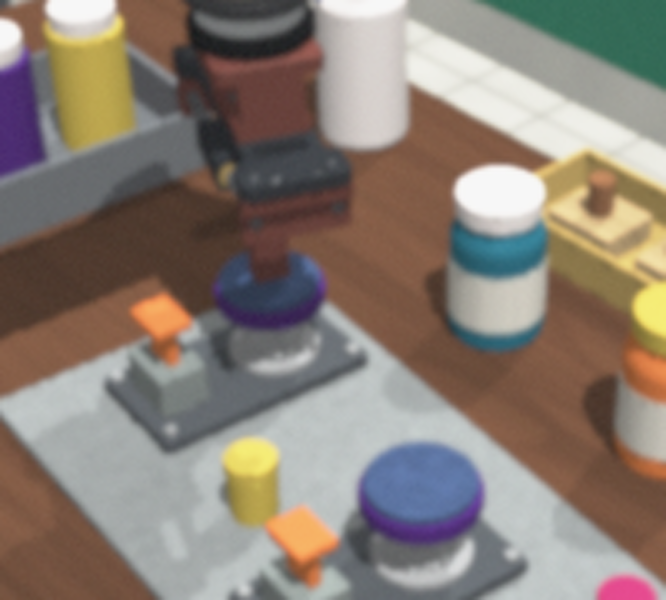

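The tip bottom is now at (268,278) against a pad-face centre of (270,283), so it's a few mm above the felt and the pad hasn't moved. I'll carry on down to contact.

```bash
python3 -m creep '[{"linear":[0,0,-1],"angular":[0,0,0],"jaw":0},{"linear":[0,0,-2],"angular":[0,0,0],"jaw":0},{"linear":[0,0,-3],"angular":[0,0,0],"jaw":0},{"linear":[0,0,-4],"angular":[0,0,0],"jaw":0},{"linear":[0,0,-4],"angular":[0,0,0],"jaw":0},{"linear":[0,0,-4],"angular":[0,0,0],"jaw":0},{"linear":[0,0,-4],"angular":[0,0,0],"jaw":0},{"linear":[0,0,-4],"angular":[0,0,0],"jaw":0}]'
python3 - <<'E'
from h import *
F=[]
for i in range(4):
    im=manip.get_image("side"); F.append(manip.state()["wrist_force"])
print(np.mean(F,0))
E
python3 -m creep '[{"linear":[0,0,-1],"angular":[0,0,0],"jaw":0},{"linear":[0,0,-2],"angular":[0,0,0],"jaw":0},{"linear":[0,0,-3],"angular":[0,0,0],"jaw":0},{"linear":[0,0,-4],"angular":[0,0,0],"jaw":0},{"linear":[0,0,-4],"angular":[0,0,0],"jaw":0},{"linear":[0,0,-4],"angular":[0,0,0],"jaw":0},{"linear":[0,0,-4],"angular":[0,0,0],"jaw":0},{"linear":[0,0,-4],"angular":[0,0,0],"jaw":0}]'
python3 - <<'E'
from h import *
F=[]
for i in range(4):
    im=manip.get_image("side"); F.append(manip.state()["wrist_force"])
print(np.mean(F,0))
E
```

```text
time_s: 6.65
eef_pos: [0.6424, 0.211, 0.0644]
eef_rot: [0.202, 0.979, 0.0, 0.0]
wrist_force: [-1.6, 0.3, 3.8]
finger_gap: 0.0005
finger_force: 2.0
[-1.39547554 -0.15589053  4.29425286]
time_s: 7.52
eef_pos: [0.6425, 0.211, 0.0605]
eef_rot: [0.203, 0.979, 0.0, 0.0]
wrist_force: [-2.3, -1.5, 7.6]
finger_gap: 0.0005
finger_force: 3.4
[-2.57996962 -0.51813436  7.17223825]
```

Contact came at a TCP z of about 0.068, with a stiffness of roughly 0.75 N/mm. I'll press 3 mm further for the full depth, read the force, and go back up.

```bash
python3 -m creep '[{"linear":[0,0,-1],"angular":[0,0,0],"jaw":0},{"linear":[0,0,-2],"angular":[0,0,0],"jaw":0},{"linear":[0,0,-3],"angular":[0,0,0],"jaw":0},{"linear":[0,0,-3],"angular":[0,0,0],"jaw":0},{"linear":[0,0,-3],"angular":[0,0,0],"jaw":0},{"linear":[0,0,-3],"angular":[0,0,0],"jaw":0},{"linear":[0,0,-3],"angular":[0,0,0],"jaw":0},{"linear":[0,0,-3],"angular":[0,0,0],"jaw":0}]'
python3 - <<'E'
from h import *
F=[]
for i in range(4):
    im=manip.get_image("side"); F.append(manip.state()["wrist_force"])
print(np.mean(F,0))
cv2.imwrite("pics/c4.png",cv2.resize(im[100:280,200:400],(666,600),interpolation=cv2.INTER_CUBIC))
E
```

```text
time_s: 8.38
eef_pos: [0.6425, 0.2109, 0.0577]
eef_rot: [0.203, 0.979, 0.0, 0.0]
wrist_force: [-2.4, -1.5, 8.8]
finger_gap: 0.0003
finger_force: 4.4
[-3.26400872 -0.75690115  8.87573904]
```

View pics/c4.png

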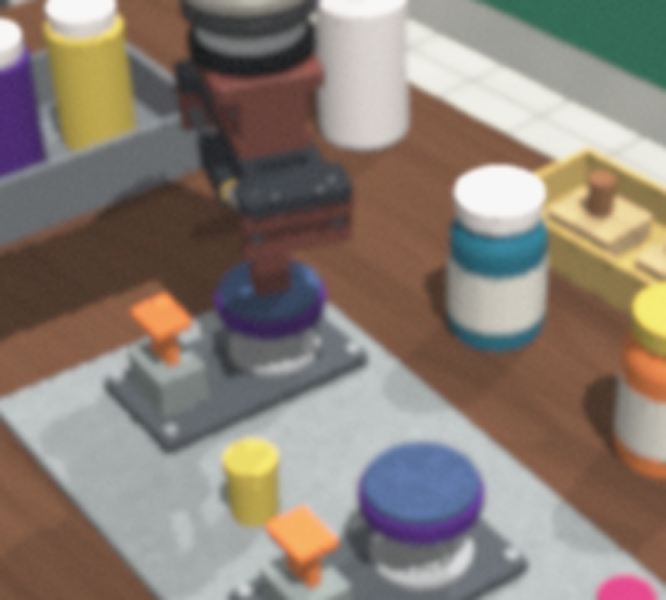

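The left pad is visibly down (rim lower, at about (270,333)) with about 8.9 N, so it's a firm one. I'll lift and move to the middle pad.

```bash
python3 -m creep '[{"linear":[0,0,15],"angular":[0,0,0],"jaw":0},{"linear":[0,0,35],"angular":[0,0,0],"jaw":0},{"linear":[0,0,45],"angular":[0,0,0],"jaw":0},{"linear":[-8,-25,45],"angular":[0,0,0],"jaw":0},{"linear":[-16,-55,45],"angular":[0,0,0],"jaw":0},{"linear":[-25,-85,45],"angular":[0,0,0],"jaw":0},{"linear":[-34,-115,45],"angular":[0,0,0],"jaw":0},{"linear":[-43,-145,45],"angular":[0,0,0],"jaw":0}]'
python3 -m creep '[{"linear":[-9,-30,0],"angular":[0,0,0],"jaw":0},{"linear":[-16,-55,0],"angular":[0,0,0],"jaw":0},{"linear":[-19,-66,0],"angular":[0,0,0],"jaw":0},{"linear":[-19,-66,0],"angular":[0,0,0],"jaw":0},{"linear":[-19,-66,0],"angular":[0,0,0],"jaw":0},{"linear":[-19,-66,0],"angular":[0,0,0],"jaw":0},{"linear":[-19,-66,0],"angular":[0,0,0],"jaw":0},{"linear":[-19,-66,0],"angular":[0,0,0],"jaw":0}]'
```

```text
time_s: 9.25
eef_pos: [0.5988, 0.0647, 0.1017]
eef_rot: [0.202, 0.979, -0.0, 0.0]
wrist_force: [1.2, -0.5, 0.5]
finger_gap: 0.0005
finger_force: 0.0
time_s: 9.92
eef_pos: [0.5808, 0.002, 0.102]
eef_rot: [0.201, 0.98, 0.0, 0.0]
wrist_force: [0.3, 0.6, -1.2]
finger_gap: 0.0002
finger_force: 0.0
```

```bash
python3 -m creep '[{"linear":[0,0,-12],"angular":[0,0,0],"jaw":0},{"linear":[0,0,-26],"angular":[0,0,0],"jaw":0},{"linear":[0,0,-34],"angular":[0,0,0],"jaw":0},{"linear":[0,0,-38],"angular":[0,0,0],"jaw":0},{"linear":[0,0,-41],"angular":[0,0,0],"jaw":0},{"linear":[0,0,-44],"angular":[0,0,0],"jaw":0},{"linear":[0,0,-44],"angular":[0,0,0],"jaw":0},{"linear":[0,0,-44],"angular":[0,0,0],"jaw":0}]'
python3 - <<'E'
from h import *
F=[]
for i in range(6):
    im=manip.get_image("side"); F.append(manip.state()["wrist_force"])
print(np.mean(F,0),manip.state()["eef_pos"])
cv2.imwrite("pics/c5.png",cv2.resize(im[130:340,220:440],(628,600),interpolation=cv2.INTER_CUBIC))
E
```

```text
time_s: 10.58
eef_pos: [0.5796, 0.0005, 0.0583]
eef_rot: [0.202, 0.979, 0.0, -0.001]
wrist_force: [-4.7, 1.1, 6.1]
finger_gap: 0.0005
finger_force: 3.1
[-4.67897325  1.16198009  6.53540414] [5.79560145e-01 5.27736628e-04 5.85382884e-02]
```

View pics/c5.png

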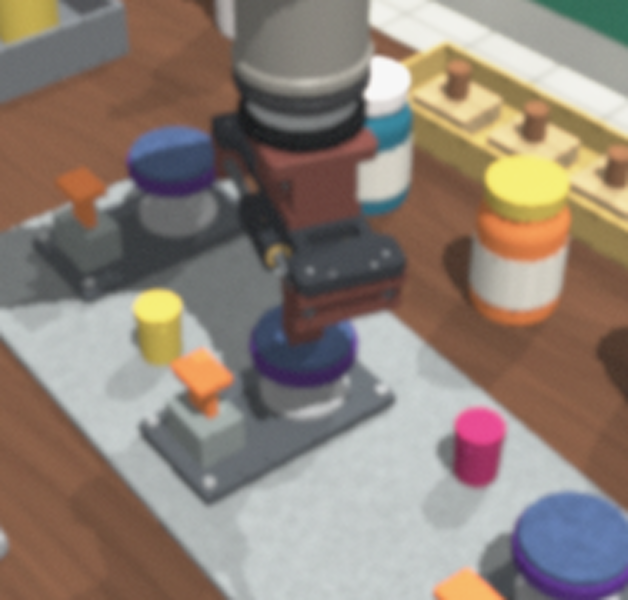

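The fingertip is on the middle pad at about (300,335), pad at (303,345), and nothing else is disturbed. I'll press 3 mm more to get the slope.

```bash
python3 -m creep '[{"linear":[0,0,-1],"angular":[0,0,0],"jaw":0},{"linear":[0,0,-2],"angular":[0,0,0],"jaw":0},{"linear":[0,0,-3],"angular":[0,0,0],"jaw":0},{"linear":[0,0,-3],"angular":[0,0,0],"jaw":0},{"linear":[0,0,-3],"angular":[0,0,0],"jaw":0},{"linear":[0,0,-3],"angular":[0,0,0],"jaw":0},{"linear":[0,0,-3],"angular":[0,0,0],"jaw":0},{"linear":[0,0,-3],"angular":[0,0,0],"jaw":0}]'
python3 - <<'E'
from h import *
F=[]
for i in range(6):
    im=manip.get_image("side"); F.append(manip.state()["wrist_force"])
print(np.mean(F,0),manip.state()["eef_pos"])
E
```

```text
time_s: 11.55
eef_pos: [0.5797, 0.0005, 0.0557]
eef_rot: [0.202, 0.979, 0.0, -0.001]
wrist_force: [-5.3, 0.9, 7.6]
finger_gap: 0.0004
finger_force: 3.9
[-4.83563419  1.54794975  7.95288497] [5.79636360e-01 5.42525485e-04 5.57320721e-02]
```

```bash
python3 -m creep '[{"linear":[0,0,15],"angular":[0,0,0],"jaw":0},{"linear":[0,0,35],"angular":[0,0,0],"jaw":0},{"linear":[0,0,46],"angular":[0,0,0],"jaw":0},{"linear":[-1,-25,46],"angular":[0,0,0],"jaw":0},{"linear":[-2,-55,46],"angular":[0,0,0],"jaw":0},{"linear":[-3,-85,46],"angular":[0,0,0],"jaw":0},{"linear":[-4,-115,46],"angular":[0,0,0],"jaw":0},{"linear":[-5,-145,46],"angular":[0,0,0],"jaw":0}]'
python3 -m creep '[{"linear":[-1,-30,0],"angular":[0,0,0],"jaw":0},{"linear":[-2,-60,0],"angular":[0,0,0],"jaw":0},{"linear":[-2,-80,0],"angular":[0,0,0],"jaw":0},{"linear":[-2,-89,0],"angular":[0,0,0],"jaw":0},{"linear":[-2,-89,0],"angular":[0,0,0],"jaw":0},{"linear":[-2,-89,0],"angular":[0,0,0],"jaw":0},{"linear":[-2,-89,0],"angular":[0,0,0],"jaw":0},{"linear":[-2,-89,0],"angular":[0,0,0],"jaw":0}]'
python3 - <<'E'
from h import *
F=[]
for i in range(4):
    im=manip.get_image("side"); F.append(manip.state()["wrist_force"])
print(np.mean(F,0),manip.state()["eef_pos"])
E
```

```text
time_s: 12.52
eef_pos: [0.5755, -0.1465, 0.1014]
eef_rot: [0.202, 0.979, -0.0, 0.0]
wrist_force: [0.8, -0.2, -0.6]
finger_gap: 0.0005
finger_force: 0.0
time_s: 13.18
eef_pos: [0.5739, -0.2317, 0.101]
eef_rot: [0.201, 0.98, 0.001, -0.0]
wrist_force: [-0.3, 0.5, -0.4]
finger_gap: 0.0001
finger_force: 0.0
[-0.15783405 -0.48144965 -0.10090509] [ 0.57363409 -0.23299794  0.10120365]
```

```bash
python3 -m creep '[{"linear":[0,0,-12],"angular":[0,0,0],"jaw":0},{"linear":[0,0,-26],"angular":[0,0,0],"jaw":0},{"linear":[0,0,-34],"angular":[0,0,0],"jaw":0},{"linear":[0,0,-38],"angular":[0,0,0],"jaw":0},{"linear":[0,0,-41],"angular":[0,0,0],"jaw":0},{"linear":[0,0,-43],"angular":[0,0,0],"jaw":0},{"linear":[0,0,-43],"angular":[0,0,0],"jaw":0},{"linear":[0,0,-43],"angular":[0,0,0],"jaw":0}]'
python3 - <<'E'
from h import *
F=[]
for i in range(6):
    im=manip.get_image("side"); F.append(manip.state()["wrist_force"])
print(np.mean(F,0),manip.state()["eef_pos"])
cv2.imwrite("pics/c6.png",cv2.resize(im[220:420,310:510],(600,600),interpolation=cv2.INTER_CUBIC))
E
```

```text
time_s: 14.05
eef_pos: [0.5735, -0.2341, 0.0585]
eef_rot: [0.203, 0.979, 0.0, 0.0]
wrist_force: [-2.4, 0.9, 2.1]
finger_gap: 0.0005
finger_force: 0.9
[-1.13169804  0.3448286   2.27041532] [ 0.57360325 -0.23418935  0.05847931]
```

View pics/c6.png

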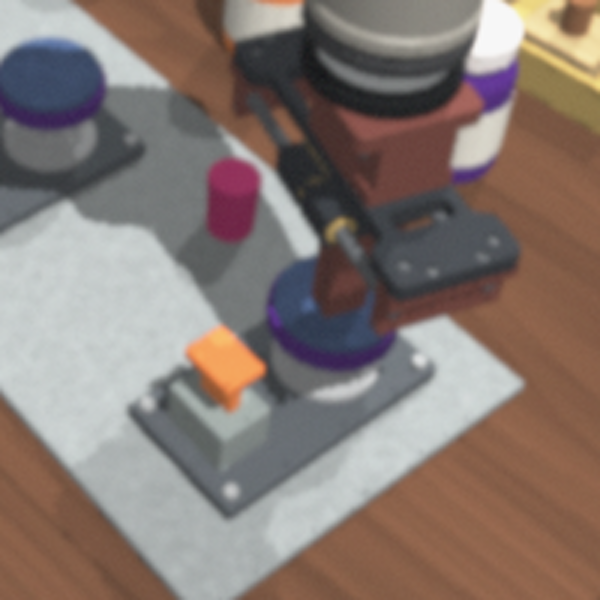

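The tip is on the right pad, which is clearly pressed (face centre about (335,310)). The force is only about 2.3 N, against 8.9 and 6.5 N at the same height. I'll press 3 mm more to confirm.

```bash
python3 -m creep '[{"linear":[0,0,-1],"angular":[0,0,0],"jaw":0},{"linear":[0,0,-2],"angular":[0,0,0],"jaw":0},{"linear":[0,0,-3],"angular":[0,0,0],"jaw":0},{"linear":[0,0,-3],"angular":[0,0,0],"jaw":0},{"linear":[0,0,-3],"angular":[0,0,0],"jaw":0},{"linear":[0,0,-3],"angular":[0,0,0],"jaw":0},{"linear":[0,0,-3],"angular":[0,0,0],"jaw":0},{"linear":[0,0,-3],"angular":[0,0,0],"jaw":0}]'
python3 - <<'E'
from h import *
F=[]
for i in range(6):
    im=manip.get_image("side"); F.append(manip.state()["wrist_force"])
print(np.mean(F,0),manip.state()["eef_pos"])
E
```

```text
time_s: 15.02
eef_pos: [0.5736, -0.2342, 0.0553]
eef_rot: [0.203, 0.979, -0.0, 0.0]
wrist_force: [-0.8, -0.5, 3.3]
finger_gap: 0.0001
finger_force: 1.3
[-0.32062676 -0.41171639  2.42162665] [ 0.57357457 -0.23416893  0.05523993]
```

The right pad is the softest, at about 2.4 N for roughly 12 mm. Its tag lies 80 mm nearer, at about (0.494, -0.2245).

```bash
python3 -m creep '[{"linear":[0,0,15],"angular":[0,0,0],"jaw":0},{"linear":[0,0,35],"angular":[0,0,0],"jaw":0},{"linear":[0,0,55],"angular":[0,0,0],"jaw":0},{"linear":[-20,2,55],"angular":[0,0,0],"jaw":0},{"linear":[-45,5,55],"angular":[0,0,0],"jaw":0},{"linear":[-70,8,55],"angular":[0,0,0],"jaw":0},{"linear":[-80,9,55],"angular":[0,0,0],"jaw":0},{"linear":[-80,9,55],"angular":[0,0,0],"jaw":0}]'
python3 -m creep '[{"linear":[0,0,0],"angular":[0,0,0],"jaw":0},{"linear":[0,0,-10],"angular":[0,0,0],"jaw":0},{"linear":[0,0,-20],"angular":[0,0,0],"jaw":0},{"linear":[0,0,-25],"angular":[0,0,0],"jaw":0},{"linear":[0,0,-28],"angular":[0,0,0],"jaw":0},{"linear":[0,0,-28],"angular":[0,0,0],"jaw":0},{"linear":[0,0,-28],"angular":[0,0,0],"jaw":0},{"linear":[0,0,-28],"angular":[0,0,0],"jaw":0}]'
python3 - <<'E'
from h import *
F=[]
for i in range(4):
    im=manip.get_image("side"); F.append(manip.state()["wrist_force"])
print(np.mean(F,0),manip.state()["eef_pos"])
cv2.imwrite("pics/c7.png",cv2.resize(im[220:420,310:510],(600,600),interpolation=cv2.INTER_CUBIC))
E
```

```text
time_s: 15.98
eef_pos: [0.4908, -0.2249, 0.1099]
eef_rot: [0.203, 0.979, 0.0, -0.001]
wrist_force: [-0.8, 0.3, -0.1]
finger_gap: 0.0006
finger_force: 0.0
time_s: 16.65
eef_pos: [0.4937, -0.2252, 0.0822]
eef_rot: [0.203, 0.979, -0.0, 0.0]
wrist_force: [0.6, -0.4, 0.3]
finger_gap: 0.0001
finger_force: 0.0
[-0.16116567  0.10003538 -0.31740109] [ 0.49361537 -0.22510753  0.08248593]
```

View pics/c7.png

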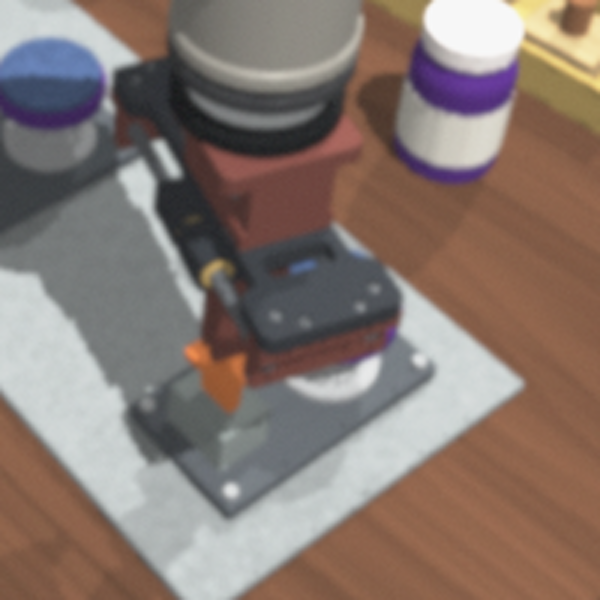

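The finger is over the right tag at about (222,340), tag centre (227,357). The block on the right is the end of the gripper body, which is higher and nearer the camera. I'll push the tag down.

```bash
python3 -m creep '[{"linear":[0,0,-5],"angular":[0,0,0],"jaw":0},{"linear":[0,0,-10],"angular":[0,0,0],"jaw":0},{"linear":[0,0,-15],"angular":[0,0,0],"jaw":0},{"linear":[0,0,-20],"angular":[0,0,0],"jaw":0},{"linear":[0,0,-20],"angular":[0,0,0],"jaw":0},{"linear":[0,0,-20],"angular":[0,0,0],"jaw":0},{"linear":[0,0,-20],"angular":[0,0,0],"jaw":0},{"linear":[0,0,-20],"angular":[0,0,0],"jaw":0}]'
python3 -m creep '[{"linear":[0,0,-3],"angular":[0,0,0],"jaw":0},{"linear":[0,0,-6],"angular":[0,0,0],"jaw":0},{"linear":[0,0,-8],"angular":[0,0,0],"jaw":0},{"linear":[0,0,-10],"angular":[0,0,0],"jaw":0},{"linear":[0,0,-11],"angular":[0,0,0],"jaw":0},{"linear":[0,0,-11],"angular":[0,0,0],"jaw":0},{"linear":[0,0,-11],"angular":[0,0,0],"jaw":0},{"linear":[0,0,-11],"angular":[0,0,0],"jaw":0}]'
```

```text
time_s: 17.52
eef_pos: [0.4933, -0.225, 0.0621]
eef_rot: [0.203, 0.979, 0.0, -0.0]
wrist_force: [-0.5, -0.2, 0.7]
finger_gap: 0.0002
finger_force: 0.0
time_s: 18.18
eef_pos: [0.493, -0.2248, 0.0509]
eef_rot: [0.202, 0.979, 0.0, -0.0]
wrist_force: [-1.3, -0.4, 0.4]
finger_gap: 0.0006
finger_force: 0.0
```

```bash
python3 -m creep '[{"linear":[0,0,-1],"angular":[0,0,0],"jaw":0},{"linear":[0,0,-1],"angular":[0,0,0],"jaw":0},{"linear":[0,0,-2],"angular":[0,0,0],"jaw":0},{"linear":[0,0,-2],"angular":[0,0,0],"jaw":0},{"linear":[0,0,-3],"angular":[0,0,0],"jaw":0},{"linear":[0,0,-3],"angular":[0,0,0],"jaw":0},{"linear":[0,0,-3],"angular":[0,0,0],"jaw":0},{"linear":[0,0,-3],"angular":[0,0,0],"jaw":0}]'
python3 - <<'E'
from h import *
im=manip.get_image("side")
cv2.imwrite("pics/c8.png",cv2.resize(im[220:420,310:510],(600,600),interpolation=cv2.INTER_CUBIC))
E
```

```text
time_s: 18.85
eef_pos: [0.4935, -0.2251, 0.0481]
eef_rot: [0.202, 0.979, -0.0, 0.0]
wrist_force: [-0.0, -0.3, -1.1]
finger_gap: 0.0007
finger_force: 0.0
```

View pics/c8.png

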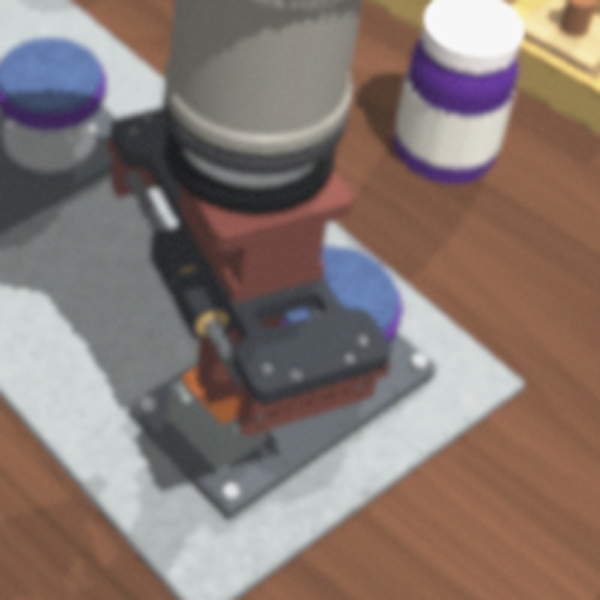

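The tag has sunk most of the way: its top is now around (212,390) and the finger is on it. There's no stop force yet, so I'll push on.

```bash
python3 -m creep '[{"linear":[0,0,-1],"angular":[0,0,0],"jaw":0},{"linear":[0,0,-1],"angular":[0,0,0],"jaw":0},{"linear":[0,0,-2],"angular":[0,0,0],"jaw":0},{"linear":[0,0,-2],"angular":[0,0,0],"jaw":0},{"linear":[0,0,-3],"angular":[0,0,0],"jaw":0},{"linear":[0,0,-3],"angular":[0,0,0],"jaw":0},{"linear":[0,0,-3],"angular":[0,0,0],"jaw":0},{"linear":[0,0,-3],"angular":[0,0,0],"jaw":0}]'
```

```text
time_s: 19.57
eef_pos: [0.4937, -0.2252, 0.0467]
eef_rot: [0.203, 0.979, 0.0, 0.0]
wrist_force: [-5.0, 2.5, 17.6]
finger_gap: 0.0006
finger_force: 8.7
```

It's on its stop at 17.6 N. I'll retreat straight up, then back toward the robot's right.

```bash
python3 -m creep '[{"linear":[0,0,10],"angular":[0,0,0],"jaw":0},{"linear":[0,0,30],"angular":[0,0,0],"jaw":0},{"linear":[0,0,55],"angular":[0,0,0],"jaw":0},{"linear":[0,0,80],"angular":[0,0,0],"jaw":0},{"linear":[0,0,105],"angular":[0,0,0],"jaw":0},{"linear":[0,0,130],"angular":[0,0,0],"jaw":0},{"linear":[0,0,150],"angular":[0,0,0],"jaw":0},{"linear":[0,0,150],"angular":[0,0,0],"jaw":0}]'
python3 -m creep '[{"linear":[0,-25,0],"angular":[0,0,0],"jaw":0},{"linear":[0,-50,0],"angular":[0,0,0],"jaw":0},{"linear":[0,-75,0],"angular":[0,0,0],"jaw":0},{"linear":[0,-100,0],"angular":[0,0,0],"jaw":0},{"linear":[0,-125,0],"angular":[0,0,0],"jaw":0},{"linear":[0,-150,0],"angular":[0,0,0],"jaw":0},{"linear":[0,-150,0],"angular":[0,0,0],"jaw":0},{"linear":[0,-150,0],"angular":[0,0,0],"jaw":0}]'
python3 - <<'E'
from h import *
a=manip.get_image("top");b=manip.get_image("side")
cv2.imwrite("pics/c9.png",cv2.resize(np.hstack([a[90:380,170:500],b[90:380,150:480]]),(800,352),interpolation=cv2.INTER_CUBIC))
E
```

```text
time_s: 20.23
eef_pos: [0.4957, -0.2261, 0.1995]
eef_rot: [0.203, 0.979, -0.0, 0.004]
wrist_force: [0.2, -0.4, -0.5]
finger_gap: 0.0003
finger_force: 0.0
time_s: 20.9
eef_pos: [0.4924, -0.3763, 0.1942]
eef_rot: [0.204, 0.979, -0.0, -0.001]
wrist_force: [-0.0, 0.5, -0.3]
finger_gap: 0.0008
finger_force: 0.0
```

View pics/c9.png

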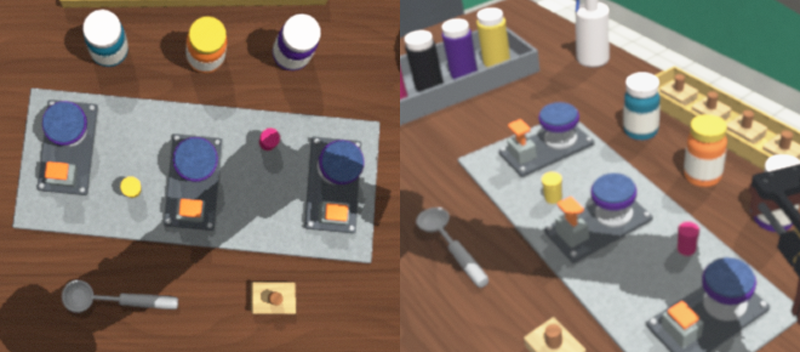

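The right tag is flush on its block at (683,318). The left tag (520,132) and middle tag (570,213) are up, all pads are up, the bystanders haven't moved and the gripper is clear. I'm handing in.

```bash
python3 -c "
from station import manip
print(manip.finish_job())"
```

```text
the job is handed in; nothing more can be done
None
```

I pressed the pads from left to right, found the right one softest (about 2.4 N against 8–9 N for the other two), pushed its tag to the stop and handed the job in; the last picture showed the other two tags up, all pads up, the bystanders in place and the arm clear, but no verdict came back.

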